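Clamp a pair of blocks in the spring jig and hold them

TASK

Load the two milled aluminium blocks (not the V block) into the channel of the clamping jig, side by side with their long sides facing each other, and let go of them; then push the jig's black handle towards the end stop until the two blocks are pressed together against the stop and the plunger's spring is about half compressed, about 10 mm of its 20 mm. Never drive that spring to the end of its travel, and leave the V block, the flange and the collet alone. The program finishes while still holding the handle there, touching neither block.

Things in the scene. Friction and masses are not known exactly. Their poses are not given: they have to be found in the camera images.
- block_a: Milled plain aluminium block with two bores in the top, 45 x 60 x 32 mm (its x, y, z), about 0.2 kg, standing on the bench. Origin: centre of its underside; z up; its y axis is the long (60 mm) direction. The two blocks are identical and may go in either order.
- block_b: The second, identical aluminium block, 45 x 60 x 32 mm, same axes and origin.
- clamp_jig: Clamping jig fixed to the bench: dark steel bed 100 (x) x 270 (y) x 8 mm. Origin: underside centre; z up; y runs along the channel from the end stop (-y) to the handle (+y). Channel floor 8 mm above the bench; lips 6 mm high, 10 mm wide leave it 68 mm wide in x: a block fits with block y along jig x. The clamp closes gaps. Stop 68 mm wide, top at 38 mm.
- row_end (a point): Point on the channel floor in the middle of the end stop's face (jig x = 0, y = -112 mm, z = 8 mm); axes as the jig's. A loaded block has its origin at this height. With the handle back the channel is free for blocks from here to the pusher face, 147 mm further along +y; two blocks take 90 mm.
- pusher_face (a point): Middle of the face of the steel pusher plate at the front of the plunger (56 mm wide in x, 10 mm thick, 10 to 35 mm above the bench), 22.5 mm above the bench; at jig y = +35 mm with the handle back, moves along jig -y with the handle.
- handle_grip (a point): Point on the axis of the upright black round handle post, 75 mm above the bench: 18 mm in diameter, straight from 44 to 93 mm above the bench. It stands on a grey carriage (62 mm in x, 40 mm in y, top 36 mm above the bench). With the handle back it lies at jig x = 0, y = +90 mm; it moves along jig -y.
- clamp_handle (a joint): Travel of handle and carriage in m: 0 = fully back (rest), up to 0.085 as it is pushed along jig -y, towards the end stop. A soft spring returns it whenever let go (about 2 N at rest, 4 N at 70 mm). With both blocks tight against the stop the pusher meets the row at a travel of about 0.057.
- clamp_plunger (a joint): How far the pusher and its steel stem are pressed back into the carriage, in m: 0 = spring extended, 0.020 = end of travel. Stiff spring: about 4 N to start, 10 N at 10 mm, 16 N at 20 mm. Once the row is tight each mm of handle travel compresses it 1 mm; the bare stem between pad and carriage, 25 mm at rest, shortens as much. Wanted at the end: about 0.010.
- v_block: Bystander: grey steel V block with a V groove along its top, 50 x 60 x 40 mm, loose, standing among the aluminium blocks. Origin: centre of its underside.
- flange: Bystander: loose round steel flange with a hub, 64 mm in diameter, 35 mm high, on the bench behind. Origin: centre of its underside.
- collet: Bystander: loose small steel collet, 29 mm in diameter, 32 mm high, on the bench behind. Origin: centre of its underside.
There are look-alikes about, which are no part of the job. What is shaped like the block_a but purple or turquoise is not meant.

How it is judged:
By the outcome, as a careful person would: the job done as asked, in the order asked, and still so for the second after the job is handed in, while the arm keeps its last pose, push and grip.
It also fails if it takes over 64 s, if anything falls off the work surface, if the arm or the gripper's body presses on something with over 40 N, if the wrist force passes 120 N, or if a joint passes its speed limit or range.

ROBOT

A 7-joint arm with a two-finger parallel gripper is mounted at the origin on a cart in front of the work surface, level with it; the furniture and walls round the work are solid. World frame = base frame: x ahead of the robot, y to its left, z up, the work surface at z = 0. Lengths are in mm, angles in rad, forces in N, time in s.
With the tool pointing down it reaches from about 400 to 850 mm from the base axis. Payload 4.4 kg.
Tool frame: the origin (TCP) lies at the very end of the fingers, on their centre line; the grasp point (between the pads) lies 19 mm behind it; z points along the fingers, y is the line along which they close (so a half turn about z gives the same grasp; the last joint's range is limited). The gripper opens to 94 mm and grips with 3 to 60 N. Pads are 16 mm wide; open, the fingers measure 119 mm over their backs; the gripper's body (75 mm by 177 mm) begins 78 mm behind the grasp point.
Start: joints at [1.174, 0.628, 0.038, 1.517, -0.027, 0.996, -0.02], TCP at [211.149, -614.764, 205.478] pointing down, gripper open.
Joint ranges: [-3.06, 3.06], [-0.37, 2.12], [-1.25, 1.32], [0.18, 2.47], [-1.1, 4.24], [0.23, 1.98], [-2.94, 2.94]. Speed limits (rad/s): [2.57, 2.57, 3.14, 3.14, 3.14, 3.14, 3.14].

INTERFACE

Orientations are given as a unit quaternion [x, y, z, w].
In Python, from plant import ctrl gives the robot as it stands.
- The arm moves only by the shell command python3 -m handwheel 'ROWS' [OPENING]. ROWS is JSON, a list of rows, each a list of 6 numbers: the shift along the tool's x, y, z in cm, then the turn, a rotation vector about the tool's x, y, z in degrees. A call has 1 to 12 rows; each row is the pose to reach, as a shift and turn from the pose commanded when the call began, along the tool's axes at that moment; what a row does not reach only later rows make up. A row lasts 1/8 s, in which the tool goes at most 62.5 mm and 10.7 degrees, less where a joint would pass 70% of its speed; a pose out of reach is approached as far as the arm can. A call with a gripper value outside its range is refused whole. OPENING is the opening, from 0 (shut) to 1 (fully open), set as the call begins (- or left out, the last holds). The fingers move at their own pace and stop on an object; the grip force is fixed at half the most. Time passes only in rows, so rows that repeat a pose let the fingers close. It gives the time, the measured TCP pose, the force, the opening and the grip force at its end, in the units of the state.
- ctrl.get_obs(): the state, without advancing time (a new reading comes with each control period).
- ctrl.snapshot(name): name is "scene" or "top"; returns the picture (400x640x3 uint8, red, green, blue); there is no depth.
- ctrl.camera_params(name): a dict with "fovy" (degrees; the focal length in pixels is half the picture's height over the tangent of half this angle, whatever the lens; pixels are square), "cx", "cy" (the principal point, pixels), "k1" (the pictures are not rectified: a ray, as slopes to the right and down, at radius r is drawn at 1 + k1 r^2 times it, then the intrinsics apply), "rvec" (rotation vector, rad) and "tvec" (3), from world to camera coordinates, as OpenCV has them. Camera axes: x right, y down, z forward; pixel columns grow to the right and rows downward; lengths in mm; the calibration is good to about 2 mm. A picture is of the moment at which its call begins. camera_params takes no time and is no camera call.
- ctrl.sign_off(): hands the job in; it is judged then, once.
Trained networks look in the newest picture that a camera, given by its name, has taken for a name from the list of things; names that differ only in an ending like _2 or _b are one class to them, and where a whole thing is asked for, a point or a joint stands for the part that bears it (a point fixed in the world has none). Each returns a list of dicts, best first, with "conf" (0 to 1); they miss things now and then, are a little off and sometimes report something else, mostly with a low value. They report only what shows in the picture. A call takes as long as a camera call. They do not tell look-alikes from the thing itself.
- ctrl.cut_out(camera, thing): "region" (400x640 bool, what is visible of it) and "position" ([column, row] in pixels, amid what is visible of it).
The state is a dict: "t": time; "qpos": joint angles; "qvel": joint speeds; "tau": joint torques, N m; "position": TCP position; "ee_rot": TCP orientation; "contact_force": force on the tool from outside, world axes, zero at the start; "ft_torque": the same for the moment, N m; "opening": finger opening in mm; "gripper_force": force on a finger pad.
Only numpy, scipy, OpenCV 4.12 (cv2) and the standard library are available. Lean on these libraries where they do the work, as an engineer would, in place of code of your own. Each camera call takes 0.05 s, during which the arm holds its last target. There are 200 camera calls.

## Working session

There is one attempt and no reset: what is moved stays moved. The work goes in short steps, Python scripts to look and compute and a shell command to move; the robot and the scene stay as the last step left them, time stands still between calls to the robot, and variables do not carry over. Pictures are saved under pics/ and viewed, at most 10 in all, crops included, and the job is handed in when it is done.

```bash
mkdir -p pics; ls; python3 - <<'E'
from plant import ctrl
import cv2,numpy as np
for n in ("scene","top"):
    im=ctrl.snapshot(n); cv2.imwrite(f"pics/{n}0.png",im[:,:,::-1]); print(n,ctrl.camera_params(n))
    for th in ("block_a","clamp_jig","handle_grip","pusher_face","v_block"):
        for d in ctrl.cut_out(n,th): print(th,round(d["conf"],2),np.round(d["position"]),d["region"].sum())
o=ctrl.get_obs(); print(o)
E
```

```text
pics
scene {'fovy': 52.958141005137094, 'cx': 322.40421490087965, 'cy': 200.95843870587578, 'k1': -0.0317489361618456, 'rvec': array([ 2.00469858, -0.69768005,  0.41482461]), 'tvec': array([-351.57566606,  334.88746077,  516.47589521])}
block_a 0.91 [222. 216.] 531
block_a 0.86 [246. 240.] 663
block_a 0.62 [415. 273.] 765
block_a 0.6 [185. 209.] 471
clamp_jig 0.92 [336. 234.] 3178
handle_grip 0.7 [315. 209.] 677
pusher_face 0.73 [320. 218.] 200
v_block 0.63 [280. 275.] 866
v_block 0.26 [246. 240.] 678
top {'fovy': 51.326990239254755, 'cx': 317.1860856225092, 'cy': 203.31734568884985, 'k1': 0.02947108368525268, 'rvec': array([ 2.14816435, -2.19010516,  0.08404095]), 'tvec': array([233.29859835, 569.05545598, 982.69047232])}
block_a 0.8 [306. 261.] 501
block_a 0.79 [258. 265.] 531
block_a 0.68 [217. 288.] 554
block_a 0.65 [432. 175.] 496
clamp_jig 0.75 [340. 187.] 4276
clamp_jig 0.63 [242. 164.] 476
handle_grip 0.82 [309. 181.] 580
v_block 0.8 [370. 264.] 589
{'t': 0.6, 'qpos': array([ 1.1741779 ,  0.62838706,  0.03855271,  1.51742029, -0.02703902,
        0.9963048 , -0.02001184]), 'qvel': array([-0.0001524 , -0.00076223, -0.00063884, -0.00204615, -0.00047535,
        0.00129236, -0.00046703]), 'tau': array([ 1.15654899e-05, -5.49306858e+01,  1.14256896e+00, -1.86861026e+01,
       -5.23484533e-02,  1.60043535e-02,  3.14595923e-05]), 'position': array([ 211.13971845, -614.7546503 ,  205.48126627]), 'ee_rot': array([ 9.86359385e-01,  1.64606085e-01,  1.89007127e-05, -3.44850794e-06]), 'contact_force': array([0.10479746, 0.30297916, 0.93509044]), 'ft_torque': array([-0.00328561,  0.03421767, -0.03970219]), 'gripper_force': 0.0, 'opening': 93.96397553443092}
```

View pics/top0.png

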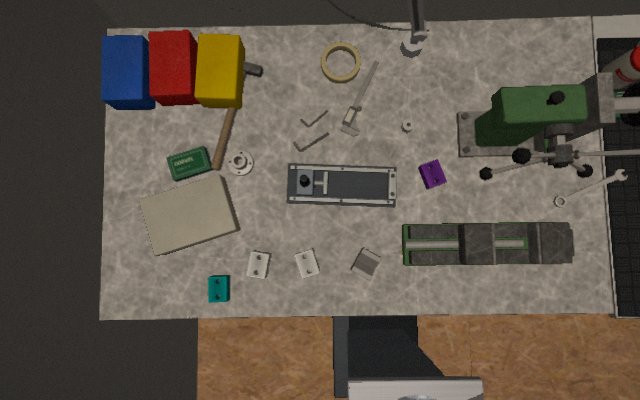

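View pics/scene0.png

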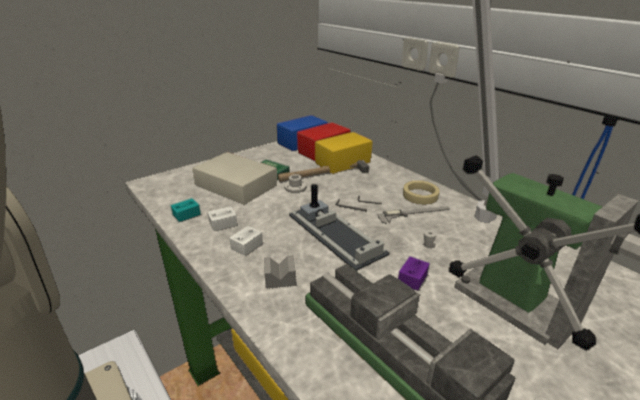

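The top view shows the two plain aluminium blocks at about (258,265) and (306,262), and the V block at (366,263). The jig spans (288..396, 187), with its handle at (304,181) and the stop at the right. The turquoise (218,288) and purple (432,175) blocks are the look-alikes.

```bash
cat > h.py <<'E'
from plant import ctrl
import numpy as np, cv2
from scipy.optimize import minimize
from scipy.spatial.transform import Rotation as R
P={n:ctrl.camera_params(n) for n in("scene","top")}
def proj(n,X):
    p=P[n]; f=200/np.tan(np.radians(p["fovy"]/2))
    K=np.array([[f,0,p["cx"]],[0,f,p["cy"]],[0,0,1.]])
    return cv2.projectPoints(np.float64(X).reshape(-1,3),p["rvec"],p["tvec"],K,np.array([p["k1"],0,0,0.]))[0][:,0]
def ray(n,uv,z):
    p=P[n]; f=200/np.tan(np.radians(p["fovy"]/2))
    K=np.array([[f,0,p["cx"]],[0,f,p["cy"]],[0,0,1.]])
    q=cv2.undistortPoints(np.float64([[uv]]),K,np.array([p["k1"],0,0,0.]))[0,0]
    Rm=cv2.Rodrigues(p["rvec"])[0]; c=-Rm.T@p["tvec"]; d=Rm.T@np.r_[q,1]
    return c+d*(z-c[2])/d[2]
def place(pose,X):
    x,y,a=pose; c,s=np.cos(a),np.sin(a); X=np.float64(X)
    return np.c_[x+c*X[:,0]-s*X[:,1],y+s*X[:,0]+c*X[:,1],X[:,2]]
def box(w,l,z0,z1): return np.array([[i*w/2,j*l/2,z] for i in(-1,1) for j in(-1,1) for z in(z0,z1)])
def soft(n,pts):
    h=cv2.convexHull(np.float32(proj(n,pts)))
    m=np.zeros((400*4,640*4),np.uint8); cv2.fillConvexPoly(m,np.round((h*4+1.5)*16).astype(np.int32),255,shift=4)
    return cv2.resize(m,(640,400),interpolation=cv2.INTER_AREA)/255.
def fit(regs,B,pose0):
    # regs: {cam: mask}; maximise overlap, then report the worst IoU
    def cost(v):
        s=0
        for n,r in regs.items():
            m=soft(n,place((v[0],v[1],v[2]/50),B)); s+=np.abs(m-r).sum()/r.sum()
        return s
    best=min((minimize(cost,[pose0[0],pose0[1],50*(pose0[2]+d)],method="Nelder-Mead",options=dict(initial_simplex=[[pose0[0]+a,pose0[1]+b,50*(pose0[2]+d)+c] for a,b,c in((-5,-5,-5),(8,-4,0),(0,8,4),(3,3,10))])) for d in(-.4,0,.4)),key=lambda r:r.fun)
    return np.r_[best.x[:2],best.x[2]/50],best.fun
def near(n,th,xyz,maxd=12):
    c=proj(n,[xyz])[0]; ds=[d for d in ctrl.cut_out(n,th) if np.hypot(*(np.array(d["position"])-c))<maxd]
    return ds[0]["region"] if ds else None
E
python3 - <<'E'
from h import *
for n in P: ctrl.snapshot(n)
for uv,a in(((258,265),-1.8),((306,262),-1.2)):
    X=ray("top",uv,20); regs={n:near(n,"block_a",X) for n in P}; regs={n:r for n,r in regs.items() if r is not None}
    for sub in (regs,*({n:r} for n,r in regs.items())):
        for a0 in (a,a+1.57): 
            p,f=fit(sub,box(45,60,0,32),(X[0],X[1],a0)); print(list(sub),np.round(p,2),round(f,3))
top=[ray("top",uv,z) for uv,z in(((289,165),8),((396,167),8),((395,206),8),((288,206),8))]
print("jig corners",np.round(top,1))
r=near("top","clamp_jig",ray("top",(340,187),8)); s=near("scene","clamp_jig",ray("top",(340,187),8),30)
print(cv2.minAreaRect(np.argwhere(r)[:,::-1].astype(np.float32)))
X=ray("top",(342,186),8); print(fit({"top":r},box(100,270,0,8),(X[0],X[1],0.)))
print("handle",[np.round(ray("top",d["position"],60),1) for d in ctrl.cut_out("top","handle_grip")])
im=ctrl.snapshot("top")[:,:,::-1]; cv2.imwrite("pics/crop1.png",cv2.resize(im[145:305,200:400],None,fx=4,fy=3.75*4/3.75,interpolation=cv2.INTER_CUBIC)[:600])
E
```

```text
['scene', 'top'] [428.43 367.78  -1.77] 0.221
['scene', 'top'] [429.48 368.51  -0.86] 0.661
['scene'] [429.2  372.13  -1.79] 0.056
['scene'] [4.2960e+02 3.7296e+02 9.0000e-02] 0.194
['top'] [429.04 367.11  -1.77] 0.097
['top'] [428.66 367.1   -0.66] 0.411
['scene', 'top'] [429.14 249.77  -1.27] 0.248
['scene', 'top'] [429.05 250.52   0.78] 0.642
['scene'] [430.77 255.06  -1.25] 0.066
['scene'] [430.89 254.24   0.72] 0.205
['top'] [429.31 249.12  -1.27] 0.102
['top'] [ 4.2903e+02  2.4806e+02 -1.5000e-01] 0.402
jig corners [[672.6 291.    8. ]
 [661.8  25.2   8. ]
 [564.7  31.    8. ]
 [570.  294.8   8. ]]Traceback (most recent call last):
  File "<stdin>", line 11, in <module>
cv2.error: OpenCV(4.12.0) /io/opencv/modules/imgproc/src/convhull.cpp:143: error: (-215:Assertion failed) total >= 0 && (depth == CV_32F || depth == CV_32S) in function 'convexHull'
```

```bash
python3 - <<'E'
from h import *
ims={n:ctrl.snapshot(n)[:,:,::-1].copy() for n in P}
X=ray("top",(342,186),8)
jb={}
for n in P:
    for d in ctrl.cut_out(n,"clamp_jig"):
        r=d["region"]; print(n,d["conf"],d["position"],r.sum())
        if r.sum()>2500 and n=="top":
            p,f=fit({n:r},box(100,270,0,8),(X[0],X[1],0.)); print("fit",np.round(p,3),round(f,3))
    for d in ctrl.cut_out(n,"handle_grip"): 
        ys,xs=np.nonzero(d["region"]); print(n,"handle",d["position"],xs.min(),xs.max(),ys.min(),ys.max())
c1=cv2.resize(ims["top"][150:230,270:420],None,fx=5,fy=5,interpolation=cv2.INTER_CUBIC)
cv2.imwrite("pics/crop1.png",c1)
c2=cv2.resize(ims["scene"][170:290,270:410],None,fx=5,fy=5,interpolation=cv2.INTER_CUBIC); cv2.imwrite("pics/crop2.png",c2)
E
```

```text
scene 0.56 [337.2, 234.9] 3114
scene handle [318.3, 208.5] 300 335 183 225
top 0.74 [340.6, 185.3] 4312
fit [ 6.20554e+02  1.61515e+02 -5.50000e-02] 0.034
top handle [308.7, 183.2] 297 327 169 195
```

View pics/crop1.png

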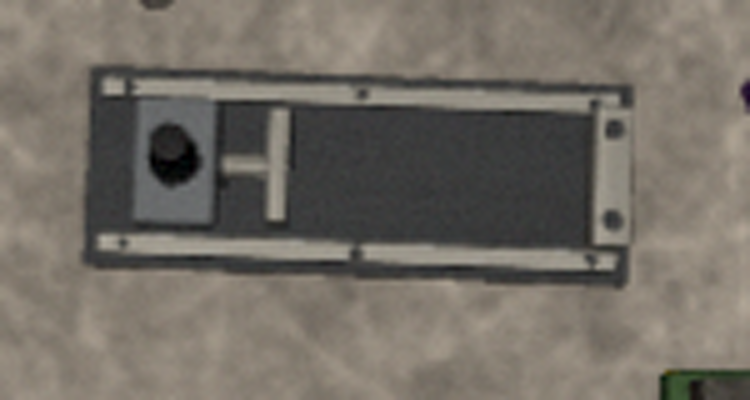

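View pics/crop2.png

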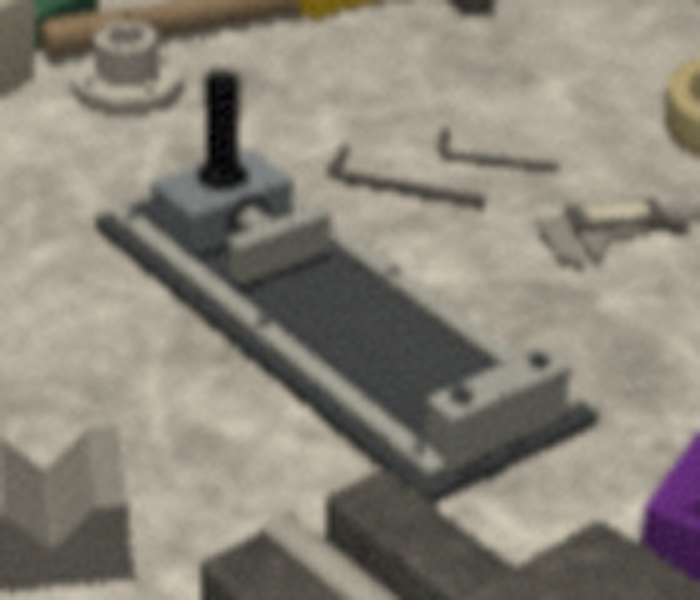

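```bash
python3 - <<'E'
from h import *
from scipy.optimize import least_squares
T=lambda u,v:((u+.5)/5-.5+270,(v+.5)/5-.5+150)
S=lambda u,v:((u+.5)/5-.5+270,(v+.5)/5-.5+170)
top=[T(93,68),T(632,88),T(626,285),T(85,264)]; XT=[[50,135,8],[50,-135,8],[-50,-135,8],[-50,135,8]]
sc=[S(98,217),S(437,484),S(597,407)]; XS=[[-50,135,8],[-50,-135,8],[50,-135,8]]
g=lambda D:least_squares(lambda v:np.concatenate([(proj(n,place((v[0],v[1],v[2]/100),X))-uv).ravel() for n,X,uv in D]),[620,160,-4])
for D in([("top",XT,top)],[("scene",XS,sc)],[("top",XT,top),("scene",XS,sc)]):
    r=g(D); print(np.round(r.x,2),np.round(r.fun,1))
print("handle top",ray("top",T(173,140),93)); print("handle top sc",ray("scene",S(222,73),93))
E
```

```text
[620.2  161.96  -5.9 ] [-0.3 -0.4  0.4 -0.3  0.6  0.4 -0.6  0.3]
[625.78 167.18  -4.74] [-0.7 -0.8 -0.8  0.7  1.4 -0.5]
[621.77 163.12  -5.33] [-0.9 -0.7 -0.2 -1.3  0.2 -0.6 -1.   0.  -0.9  0.2 -1.3  2.5  1.4  1.2]
handle top [626.98156348 249.98690063  93.        ]
handle top sc [629.94021752 258.64147815  93.        ]
```

```bash
cat >> h.py <<'E'
def rel(targets):
    """world (x,y,z mm, tool-x heading rad) -> rows from the present pose (assumed commanded)"""
    o=ctrl.get_obs(); Q=R.from_quat(o["ee_rot"]); 
    for x,y,z,phi in targets:
        t=Q.inv().apply(np.array([x,y,z])-o["position"])/10
        G=R.from_matrix(np.c_[[np.cos(phi),np.sin(phi),0],[np.sin(phi),-np.cos(phi),0],[0,0,-1]])
        print(np.round(t,2).tolist(),np.round(np.degrees((Q.inv()*G).as_rotvec()),1).tolist())
E
python3 -c "
from h import *
rel([(300,-520,205,.45),(400,-430,205,.55),(470,-150,205,.9),(480,110,205,1.1),(429.3,369.5,205,1.362)])"
```

```text
[11.48, -6.07, 0.05] [-0.0, -0.0, -6.8]
[23.86, -11.34, 0.05] [-0.0, -0.0, -12.6]
[39.58, -35.55, 0.05] [-0.0, -0.0, -32.6]
[48.97, -59.81, 0.05] [-0.0, -0.0, -44.1]
[52.6, -86.0, 0.05] [-0.0, -0.0, -59.1]
```

```bash
python3 -m handwheel '[[5.5,-3,0,0,0,-3],[11.5,-6,0,0,0,-7],[17,-9,0,0,0,-10],[23.5,-11.5,0,0,0,-14],[26.5,-16,0,0,0,-18],[30,-21,0,0,0,-22],[33,-26,0,0,0,-26],[36,-31,0,0,0,-30],[39.5,-35.5,0,0,0,-33],[41.5,-41,0,0,0,-36],[43.5,-46.5,0,0,0,-39],[45.5,-52,0,0,0,-42]]' 1; python3 -c "
from h import *
rel([(480,110,205,1.1),(429.3,369.5,205,1.362),(429.3,369.5,90,1.362)])"
```

```text
t: 2.8
position: [472.7, 26.6, 205.8]
ee_rot: [0.861, 0.508, 0.0, 0.0]
contact_force: [1.0, 0.4, -0.4]
opening: 94.0
gripper_force: 0.0
[7.65, -3.4, 0.08] [0.1, -0.0, -2.0]
[27.9, -20.41, 0.07] [0.1, -0.0, -17.0]
[27.89, -20.42, 11.57] [0.1, -0.0, -17.0]
```

```bash
python3 -m handwheel '[[5.5,-2.5,0,0,0,-3],[10,-6,0,0,0,-6],[14.5,-10,1,0,0,-9],[19,-13.5,3,0,0,-12],[23.5,-17,6,0,0,-15],[27.9,-20.4,9,0,0,-17],[27.9,-20.4,11.6,0,0,-17],[27.9,-20.4,11.6,0,0,-17]]'; python3 - <<'E'
from h import *
cs=[]
for n in P:
    im=ctrl.snapshot(n)[:,:,::-1]; c=proj(n,[[429,369,20]])[0].astype(int); h=35 if n=="top" else 40
    cs.append(cv2.resize(im[c[1]-h:c[1]+h,c[0]-50:c[0]+50],(395,300),interpolation=cv2.INTER_CUBIC))
cv2.imwrite("pics/a1.png",np.hstack(cs))
o=ctrl.get_obs(); print(o["position"]); rel([(429.3,369.5,12,1.362)])
for n in P: print(n,proj(n,[o["position"]]))
E
```

```text
t: 3.8
position: [428.2, 367.0, 87.7]
ee_rot: [0.777, 0.63, -0.002, 0.0]
contact_force: [0.3, -0.4, -0.3]
opening: 93.8
gripper_force: 0.0
[430.3547145  367.12866752  89.98850239]
[0.21, -0.16, 7.8] [0.0, 0.0, -0.2]
scene [[219.68249544 192.40895289]]
top [[253.51634922 265.5294643 ]]
```

View pics/a1.png

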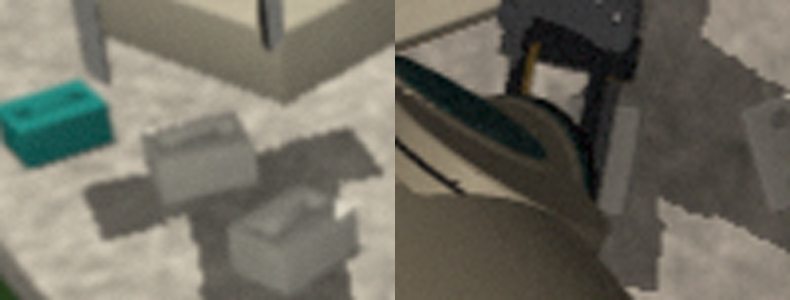

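```bash
python3 - <<'E'
from h import *
o=ctrl.get_obs(); p=o["position"]; ty=R.from_quat(o["ee_rot"]).as_matrix()[:,1]; tx=R.from_quat(o["ee_rot"]).as_matrix()[:,0]
c=proj("scene",[[429,369,20]])[0].astype(int); print(p,ty,tx)
X=[p+s*ty*d+w*tx*8 for s in(-1,1) for d in (47,59.5) for w in(-1,1)]
print(np.round((proj("scene",X)-c+[50,40])*[3.95,3.75]))
E
```

```text
[430.3547145  367.12866752  89.98850239] [ 9.77729167e-01 -2.09869833e-01  5.73078289e-04] [ 2.09870023e-01  9.77729250e-01 -2.94352209e-04]
[[112.  79.]
 [107.  68.]
 [ 91.  84.]
 [ 85.  72.]
 [268.  48.]
 [261.  37.]
 [288.  44.]
 [280.  33.]]
```

```bash
python3 -c "
from h import *
rel([(429.3,371.8,12,1.355)])"
```

```text
[0.44, -0.21, 7.8] [0.0, 0.0, 0.2]
```

```bash
python3 -m handwheel '[[0.4,-0.2,3.5,0,0,0],[0.4,-0.2,6.5,0,0,0],[0.4,-0.2,7.8,0,0,0],[0.4,-0.2,7.8,0,0,0]]' ; python3 -m handwheel '[[0,0,0,0,0,0],[0,0,0,0,0,0],[0,0,0,0,0,0],[0,0,0,0,0,0],[0,0,0,0,0,0],[0,0,0,0,0,0]]' 0.4; python3 -c "
from h import *
j=np.array([623,167.,-.053])
t=place(j,[[0,-84,0]])[0]; print(t)
rel([(t[0],t[1],80,np.pi/2-.053)])"
```

```text
t: 4.4
position: [429.2, 371.6, 11.9]
ee_rot: [0.778, 0.629, 0.0, 0.0]
contact_force: [-0.1, -0.4, 1.0]
opening: 93.8
gripper_force: 0.0
t: 5.15
position: [428.8, 372.3, 11.8]
ee_rot: [0.777, 0.629, 0.0, 0.0]
contact_force: [-0.3, -0.7, 6.0]
opening: 60.0
gripper_force: 30.0
[618.55008399  83.11795039   0.        ]
[-24.32, 24.6, -6.81] [0.0, -0.0, -9.0]
```

```bash
python3 -m handwheel '[[0,0,-4,0,0,0],[-2,2,-8,0,0,-1],[-6,6,-10,0,0,-2],[-10,10,-10,0,0,-4],[-14,14,-10,0,0,-5],[-18,18,-10,0,0,-7],[-21.5,21.5,-10,0,0,-8],[-24.3,24.6,-8,0,0,-9],[-24.3,24.6,-6.8,0,0,-9],[-24.3,24.6,-6.8,0,0,-9]]'; python3 - <<'E'
from h import *
ims={n:ctrl.snapshot(n)[:,:,::-1].copy() for n in P}
o=ctrl.get_obs(); print(o["position"],o["opening"],R.from_quat(o["ee_rot"]).as_matrix()[:2,:2])
j=np.array([623,167.,-.053]); cs=[]
for n in P:
    im=ims[n]; h=[place(j,[[0,-84,0]])[0]]; c=proj(n,h)[0].astype(int)
    for lp in ([[50,135,8],[50,-135,8],[-50,-135,8],[-50,135,8]],[[34,-112,38],[34,-135,38],[-34,-135,38],[-34,-112,38]]): cv2.polylines(im,[np.round(proj(n,place(j,lp))*16).astype(np.int32)],True,(0,0,255),1,cv2.LINE_AA,4)
    cs.append(cv2.resize(im[max(c[1]-75,0):c[1]+45,c[0]-75:c[0]+55],(395,365),interpolation=cv2.INTER_CUBIC))
cv2.imwrite("pics/b1.png",np.hstack(cs))
E
```

```text
t: 6.4
position: [616.5, 83.5, 77.7]
ee_rot: [0.726, 0.688, -0.001, -0.002]
contact_force: [0.6, 0.8, -1.9]
opening: 59.8
gripper_force: 30.0
[617.5592682   85.11452495  79.4144526 ] 59.79906395229394 [[ 0.05074765  0.99871104]
 [ 0.99871088 -0.05074651]]
```

View pics/b1.png

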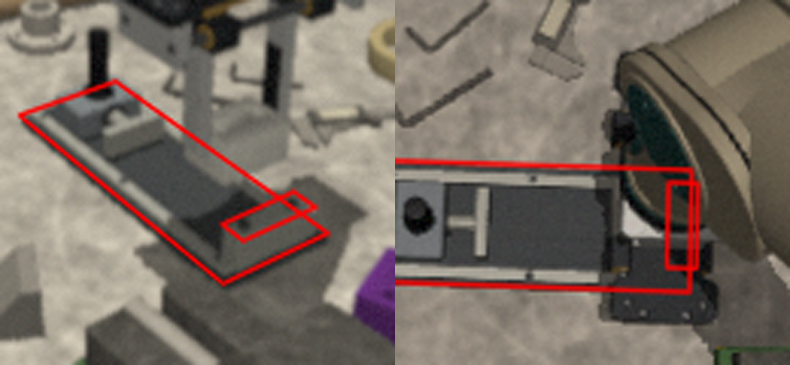

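The scene view shows the block held over the channel just in front of the stop. The jig outline I projected at (623,167) fits the bed in both views.

```bash
python3 -m handwheel '[[0,0.05,2.5,0,0,0],[0,0.05,4.3,0,0,0],[0,0.05,5,0,0,0],[0,0.05,5.5,0,0,0],[0,0.05,5.7,0,0,0],[0,0.05,5.8,0,0,0],[0,0.05,5.8,0,0,0]]'
```

```text
t: 7.38
position: [619.3, 83.0, 21.8]
ee_rot: [0.726, 0.688, 0.0, 0.0]
contact_force: [0.5, 0.4, -2.6]
opening: 59.7
gripper_force: 30.0
```

```bash
python3 -m handwheel '[[0,0,0.1,0,0,0],[0,0,0.2,0,0,0],[0,0,0.2,0,0,0]]'; python3 -c "
from h import *
o=ctrl.get_obs(); print(o['position'],o['contact_force'])"
```

```text
t: 7.75
position: [619.1, 83.1, 19.9]
ee_rot: [0.726, 0.688, 0.0, 0.0]
contact_force: [-2.0, -0.7, 0.5]
opening: 59.7
gripper_force: 30.0
[619.11364252  83.05229886  19.89532548] [-1.99837216 -0.73945212  0.50142399]
```

```bash
python3 -m handwheel '[[0,0,0,0,0,0],[0,0,0,0,0,0],[0,0,0,0,0,0],[0,0,-2,0,0,0],[0,0,-6,0,0,0],[0,0,-9,0,0,0]]' 1; python3 -c "
from h import *
rel([(430.2,254.6,100,1.88),(430.2,254.6,12,1.88)])"
```

```text
t: 8.5
position: [619.7, 83.5, 112.4]
ee_rot: [0.726, 0.688, 0.001, 0.001]
contact_force: [0.2, 0.2, 0.0]
opening: 93.8
gripper_force: 0.0
[16.08, -19.84, 1.2] [0.1, -0.0, -20.8]
[16.08, -19.86, 10.0] [0.1, -0.0, -20.8]
```

```bash
python3 -m handwheel '[[4,-5,0,0,0,-5],[8,-10,0,0,0,-10],[12,-15,0,0,0,-15],[16.1,-19.9,1,0,0,-21],[16.1,-19.9,5,0,0,-21],[16.1,-19.9,5,0,0,-21]]'; python3 - <<'E'
from h import *
im=ctrl.snapshot("scene")[:,:,::-1].copy()
o=ctrl.get_obs(); p=o["position"]; M=R.from_quat(o["ee_rot"]).as_matrix(); print(p,M[:2,1])
X=place((430.2,254.6,1.88-np.pi),box(45,60,0,32)); cv2.polylines(im,[np.round(proj("scene",X[[1,3,7,5]])*16).astype(np.int32)],True,(0,0,255),1,cv2.LINE_AA,4)
c=proj("scene",[[480,200,20]])[0].astype(int)
cv2.imwrite("pics/c1.png",cv2.resize(im[c[1]-60:c[1]+50,c[0]-80:c[0]+110],(760,440),interpolation=cv2.INTER_CUBIC))
rel([(430.2,254.6,12,1.88)])
E
```

```text
t: 9.25
position: [427.2, 254.2, 59.0]
ee_rot: [0.587, 0.809, -0.002, -0.0]
contact_force: [0.8, -0.2, 0.1]
opening: 93.8
gripper_force: 0.0
[428.82497139 254.19840092  59.98142672] [0.95116119 0.30869404]
[0.0, 0.15, 4.8] [-0.0, 0.1, 0.3]
```

View pics/c1.png

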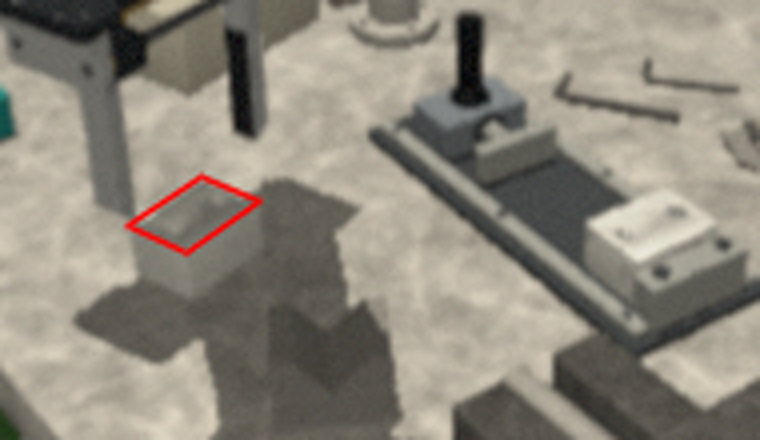

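The first block (660,235) sits flat in the channel beside the stop. The fingers straddle the second block (195,230), and its outline matches my estimate.

```bash
python3 -m handwheel '[[0,0.1,3,0,0,0],[0,0.1,4.8,0,0,0],[0,0.1,4.8,0,0,0]]'; python3 -m handwheel '[[0,0,0,0,0,0],[0,0,0,0,0,0],[0,0,0,0,0,0],[0,0,0,0,0,0],[0,0,0,0,0,0]]' 0.4; python3 -c "
from h import *
t=(619.1+50*.053,83.05+51)
rel([(t[0],t[1],100,1.52),(t[0],t[1],26,1.52),(t[0],t[1],20,1.52)])"
```

```text
t: 9.68
position: [431.0, 253.8, 12.0]
ee_rot: [0.589, 0.808, -0.0, 0.0]
contact_force: [-0.1, -0.5, -0.1]
opening: 94.0
gripper_force: 0.0
t: 10.3
position: [429.5, 254.5, 11.8]
ee_rot: [0.588, 0.809, -0.0, 0.0]
contact_force: [-1.0, -1.3, 5.5]
opening: 59.9
gripper_force: 30.0
[-17.38, 14.57, -8.81] [-0.0, 0.0, 20.9]
[-17.38, 14.58, -1.41] [-0.0, 0.0, 20.9]
[-17.38, 14.58, -0.81] [-0.0, 0.0, 20.9]
```

```bash
python3 -m handwheel '[[0,0,-4,0,0,0],[-2,2,-8,0,0,2],[-6,5,-9,0,0,7],[-10,8.5,-9,0,0,12],[-14,12,-9,0,0,17],[-17.4,14.6,-8,0,0,21],[-17.4,14.6,-4,0,0,21],[-17.4,14.6,-4,0,0,21],[-17.4,14.6,-4,0,0,21]]'; python3 -c "
from h import *
t=(619.1+50*.053,83.05+51); print(ctrl.get_obs()['position'])
rel([(t[0],t[1],22,1.52)])"
```

```text
t: 11.42
position: [622.0, 135.3, 52.1]
ee_rot: [0.725, 0.689, 0.0, -0.0]
contact_force: [0.4, 0.4, -0.8]
opening: 59.9
gripper_force: 30.0
[622.04868581 135.32305411  52.10437445]
[-0.13, -0.02, 3.01] [-0.0, -0.0, -0.1]
```

```bash
python3 -m handwheel '[[0,0,1.5,0,0,0],[0,0,2.5,0,0,0],[0,0,2.9,0,0,0],[0,0,3.1,0,0,0],[0,0,3.2,0,0,0],[0,0,3.2,0,0,0]]'
```

```text
t: 12.18
position: [622.3, 134.3, 19.9]
ee_rot: [0.726, 0.688, 0.0, 0.0]
contact_force: [-1.5, -0.6, 1.4]
opening: 59.6
gripper_force: 30.0
```

```bash
python3 -m handwheel '[[0,0,0,0,0,0],[0,0,0,0,0,0],[0,0,0,0,0,0],[0,0,-2,0,0,0],[0,0,-6,0,0,0],[0,0,-11,0,0,0],[0,0,-11.5,0,0,0]]' 1; python3 -c "
from h import *
rel([(628.1,257,131,1.52+np.pi/2)])"
```

```text
t: 13.05
position: [625.3, 135.5, 140.0]
ee_rot: [0.726, 0.688, 0.004, 0.002]
contact_force: [-0.8, 0.3, 0.4]
opening: 93.9
gripper_force: 0.0
[12.14, -0.38, 0.93] [0.5, 0.2, -90.1]
```

```bash
python3 -m handwheel '[[1.5,0,0,0,0,-10],[3,0,0,0,0,-20],[4.5,0,0,0,0,-30],[6,0,0,0,0,-40],[7.5,0,0,0,0,-50],[9,-0.1,0,0,0,-60],[10.5,-0.2,0,0,0,-70],[12.1,-0.3,0,0,0,-80],[12.1,-0.3,0,0,0,-90],[12.1,-0.3,0,0,0,-90],[12.1,-0.3,0,0,0,-90]]'; python3 - <<'E'
from h import *
cs=[]
o=ctrl.get_obs(); p=o["position"]; print(p)
for n,z in (("scene",3),("top",3)):
    im=ctrl.snapshot(n)[:,:,::-1].copy(); c=proj(n,[[625,220,60]])[0].astype(int)
    cs.append(cv2.resize(im[c[1]-60:c[1]+60,c[0]-50:c[0]+80],(395,365),interpolation=cv2.INTER_CUBIC))
cv2.imwrite("pics/d1.png",np.hstack(cs)); rel([(628.1,257,56,1.52+np.pi/2)])
E
```

```text
t: 14.42
position: [625.8, 254.7, 134.5]
ee_rot: [0.028, 1.0, -0.0, -0.0]
contact_force: [-0.1, 0.1, 0.5]
opening: 94.0
gripper_force: 0.0
[625.76091246 254.6934632  134.4505712 ]
[-0.21, 0.23, 7.86] [-0.0, 0.0, -0.3]
```

View pics/d1.png

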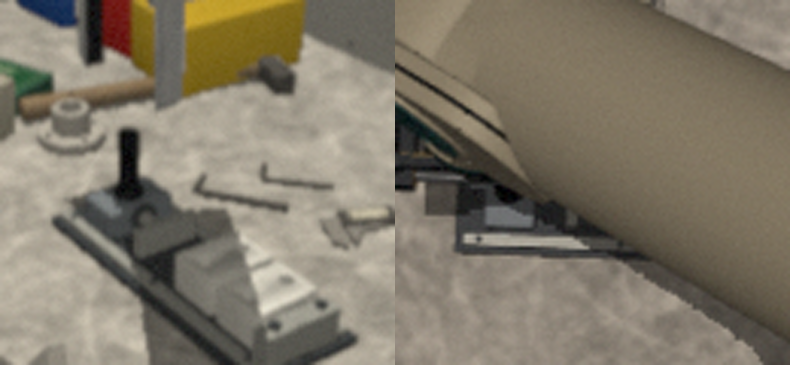

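The fingers straddle the black handle (128,160), and both blocks lie flat in the channel (205,270 and 280,300). I'll go down and grip the handle.

```bash
python3 -m handwheel '[[-0.2,0.2,3,0,0,0],[-0.2,0.2,6,0,0,0],[-0.2,0.2,7.8,0,0,0],[-0.2,0.2,7.8,0,0,0]]'; python3 -m handwheel '[[0,0,0,0,0,0],[0,0,0,0,0,0],[0,0,0,0,0,0],[0,0,0,0,0,0],[0,0,0,0,0,0],[0,0,0,0,0,0],[0,0,0,0,0,0],[0,0,0,0,0,0]]' 0.05;  python3 -c "
from h import *
o=ctrl.get_obs();print(o['position'],o['contact_force'],R.from_quat(o['ee_rot']).as_matrix()[:2,:2])"
```

```text
t: 15.02
position: [627.1, 256.5, 55.3]
ee_rot: [0.027, 1.0, -0.001, -0.001]
contact_force: [-0.7, 0.2, 0.4]
opening: 93.8
gripper_force: 0.0
t: 16.02
position: [627.7, 253.9, 56.3]
ee_rot: [0.027, 1.0, -0.003, -0.0]
contact_force: [-2.3, -6.0, 6.1]
opening: 17.6
gripper_force: 25.8
[627.69446778 253.90977489  56.29409389] [-2.34576611 -6.02583851  6.08831233] [[-0.99853959  0.0540137 ]
 [ 0.05401909  0.99852372]]
```

```bash
python3 -m handwheel '[[0,-0.7,0,0,0,0],[0,-1.4,0,0,0,0],[0,-2.1,0,0,0,0],[0,-2.8,0,0,0,0],[0,-3.5,0,0,0,0],[0,-4.2,0,0,0,0],[0,-4.8,0,0,0,0],[0,-5.2,0,0,0,0],[0,-5.2,0,0,0,0],[0,-5.2,0,0,0,0]]';  python3 -c "
from h import *
o=ctrl.get_obs();print(o['position'],o['contact_force'],R.from_quat(o['ee_rot']).as_matrix()[:2,:2])"
```

```text
t: 17.27
position: [624.9, 204.9, 56.4]
ee_rot: [0.027, 1.0, -0.0, -0.0]
contact_force: [0.8, 1.8, -3.9]
opening: 17.5
gripper_force: 30.0
[624.88315793 204.87516308  56.40241986] [ 0.76245564  1.79228476 -3.87762314] [[-0.99858425  0.05319166]
 [ 0.0531919   0.99858409]]
```

```bash
f(){ grep -E "position|contact|grip"; }
python3 -m handwheel '[[0,-0.2,0,0,0,0],[0,-0.2,0,0,0,0]]'|f; python3 -m handwheel '[[0,-0.2,0,0,0,0],[0,-0.2,0,0,0,0]]'|f
python3 -m handwheel '[[0,-0.2,0,0,0,0],[0,-0.2,0,0,0,0]]'|f; python3 -m handwheel '[[0,-0.2,0,0,0,0],[0,-0.2,0,0,0,0]]'|f
```

```text
position: [624.8, 203.6, 56.4]
contact_force: [0.3, 4.3, -5.8]
gripper_force: 30.0
position: [624.7, 202.0, 56.4]
contact_force: [1.2, 5.5, -6.0]
gripper_force: 30.0
position: [624.6, 200.2, 56.4]
contact_force: [0.8, 6.4, -7.3]
gripper_force: 30.0
position: [624.5, 198.3, 56.4]
contact_force: [0.8, 6.4, -6.5]
gripper_force: 30.0
```

```bash
f(){ grep -E "position|contact"; }
python3 -m handwheel '[[0,-0.2,0,0,0,0],[0,-0.2,0,0,0,0]]'|f; python3 -m handwheel '[[0,-0.2,0,0,0,0],[0,-0.2,0,0,0,0]]'|f
python3 -m handwheel '[[0,-0.2,0,0,0,0],[0,-0.2,0,0,0,0]]'|f
python3 - <<'E'
from h import *
cs=[]
for n in P:
    im=ctrl.snapshot(n)[:,:,::-1].copy(); c=proj(n,[[620,160,40]])[0].astype(int)
    cs.append(cv2.resize(im[c[1]-45:c[1]+45,c[0]-45:c[0]+45],(395,395),interpolation=cv2.INTER_CUBIC))
cv2.imwrite("pics/e1.png",np.hstack(cs))
E
```

```text
position: [624.4, 197.0, 56.4]
contact_force: [0.9, 7.4, -7.5]
position: [624.3, 195.6, 56.5]
contact_force: [1.5, 8.0, -8.1]
position: [624.3, 194.2, 56.4]
contact_force: [1.7, 8.7, -8.6]
```

View pics/e1.png

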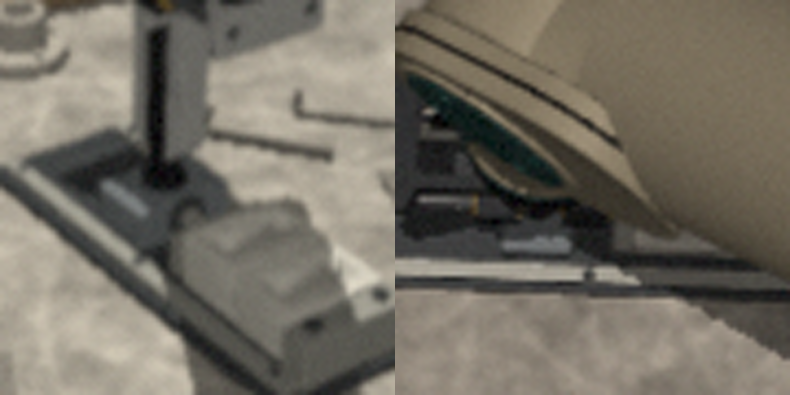

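```bash
f(){ grep -E "position|contact"; }
python3 -m handwheel '[[0,-0.2,0,0,0,0],[0,-0.3,0,0,0,0],[0,-0.3,0,0,0,0]]'|f; python3 -m handwheel '[[0,-0.2,0,0,0,0],[0,-0.3,0,0,0,0],[0,-0.3,0,0,0,0],[0,-0.3,0,0,0,0]]'|f
python3 - <<'E'
from h import *
for i in range(3):
    ctrl.snapshot("scene"); o=ctrl.get_obs(); print(o["position"],o["contact_force"])
E
```

```text
position: [624.1, 192.0, 56.4]
contact_force: [2.6, 10.4, -9.8]
position: [624.0, 189.9, 56.4]
contact_force: [2.3, 12.0, -10.4]
[624.03991229 189.84770832  56.46016958] [  2.59066253  11.1237883  -10.0505857 ]
[624.02582662 189.85720674  56.44343778] [  1.80657517  11.9563392  -10.48513097]
[624.03620924 189.84953535  56.44770716] [  2.40448167  11.51233879 -10.43380935]
```

```bash
f(){ grep -E "position|contact|^grip|open"; }
python3 -m handwheel '[[0,-0.2,0,0,0,0],[0,-0.4,0,0,0,0],[0,-0.5,0,0,0,0],[0,-0.5,0,0,0,0],[0,-0.5,0,0,0,0]]'|f
python3 - <<'E'
from h import *
for n in ("scene","top","scene"):
    ctrl.snapshot(n); o=ctrl.get_obs(); print(o["position"],o["contact_force"])
for th in("block_a","pusher_face","handle_grip"):
    for d in ctrl.cut_out("scene",th): 
        ys,xs=np.nonzero(d["region"]); print(th,round(d["conf"],2),d["position"],xs.min(),xs.max(),ys.min(),ys.max())
im=ctrl.snapshot("scene")[:,:,::-1]; c=proj("scene",[[620,170,40]])[0].astype(int)
cv2.imwrite("pics/f1.png",cv2.resize(im[c[1]-35:c[1]+35,c[0]-45:c[0]+55],(800,560),interpolation=cv2.INTER_CUBIC))
E
```

```text
position: [623.8, 186.2, 56.5]
contact_force: [3.0, 13.8, -11.3]
opening: 17.8
gripper_force: 30.1
[623.82577312 186.25232556  56.4591895 ] [  2.70842204  13.5534279  -12.38181412]
[623.85892799 186.22995535  56.47222646] [  3.22997585  14.03417937 -11.51963428]
[623.80915656 186.28163563  56.49629031] [  3.69974724  12.79068692 -12.23300082]
block_a 0.86 [415.1, 270.0] 398 429 256 290
block_a 0.82 [359.1, 241.3] 346 376 230 252
block_a 0.64 [343.5, 231.0] 333 362 220 245
block_a 0.61 [182.5, 210.1] 171 200 198 221
pusher_face 0.48 [329.4, 232.1] 330 332 228 236
handle_grip 0.65 [330.3, 218.2] 317 344 197 235
```

View pics/f1.png

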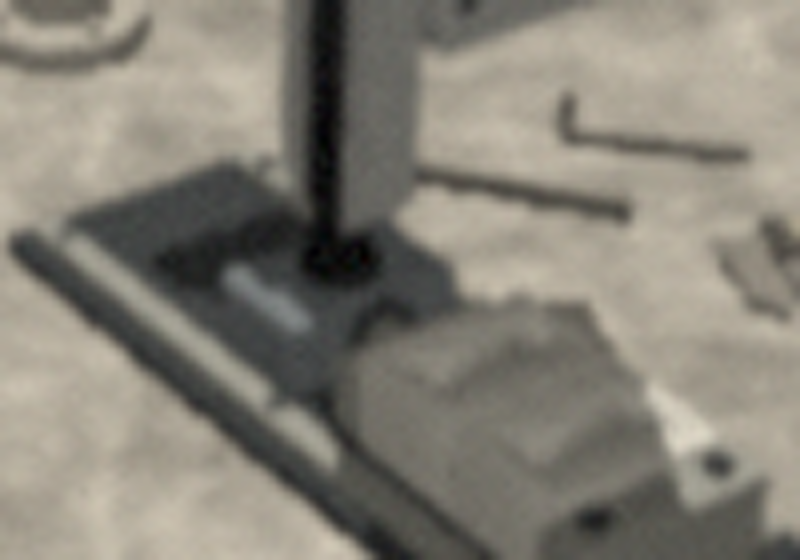

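The last picture shows the blocks as one tight row against the stop (430–740, 300–560), with the pusher seated behind it and the handle gripped at (340,150). Handle travel puts the spring at about 10.6 mm and force at about 9.5 mm, so it is on target.

```bash
python3 -c "
from plant import ctrl
print(ctrl.sign_off())"
```

```text
the job is handed in; nothing more can be done
None
```

Job handed in: both aluminium blocks are pressed together against the stop, with the gripper still holding the handle and the plunger spring about 10 mm compressed (estimated from handle travel and push force, not measured directly).

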